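# Release a stuck cartridge tray with the service pin

### The job

The cartridge tray of the small reader is latched shut. Take the service pin out of the tool stand, put its rod down through the release hole in the reader's top and press gently by feel, never harder than 16 N, until the hidden spring latch lets go and the tray pops forward; keep the rod in the hole until it has. Then stand the pin back in its empty hole in the stand, fully down, pull the tray out to its stop and let go, leaving everything else where it is.

Things in the scene. Friction and masses are not known exactly. Their poses are not given: they have to be found in the camera images.
- reader: cartridge reader fixed to the bench, white lower half, grey upper half, 220 (x) x 200 (y) x 150 (z) mm; origin at the centre of its underside, its front (tray side) faces its own -x. The hidden latch cap yields from about 2 N, springs at 0.9 N/mm, frees the tray after 4 to 5 mm of travel (about 6 N) and meets a hard stop at 7 mm. The twin reader farther off has no hole
- release_hole (a point): centre of the mouth of the release hole in the reader's top face, 150 mm above the bench: round, vertical, 9 mm diameter, 2 mm countersink, a flat steel ring around it, through the 8 mm thick top. The 18 mm wide flat cap of the hidden latch lies 14 to 34 mm below the mouth (differs every time, cannot be seen). Rod force on the reader must stay below 16 N
- tray (a joint): how far the tray is out, m: 0 latched shut; 0.025 after the latch has let go, where a spring has pushed it within about half a second; 0.09 pulled out to its stop. It slides to the reader's -x, takes about 2 N plus 15 N per m/s to pull, and stays where it is left
- tray_pull (a point): middle of the top edge of the tray's pull: an upright aluminium fin on the tray's front panel, 10 mm thick (along the reader's y), 34 mm long from the panel (along x), 30 mm high, its top 138 mm above the bench (12 mm below the reader's top); it moves with the tray. With the tray shut the point lies 24 mm in front of the reader's front face
- pin: service pin, standing upright in one of the stand's three holes: black round handle 16 mm diameter and 45 mm long, under it a steel flange 22 mm diameter and 4 mm thick, under that a steel rod 6 mm diameter and 68 mm long. Total mass about 60 g. Origin on the axis at the flange's underside (which rests on the stand's top); own z points up from there, the handle runs from z = 4 to 49 mm
- pin_tip (a point): the end of the pin's rod, 68 mm below the pin's origin
- stand: white tool stand fixed to the bench, 170 (x) x 50 (y) x 75 (z) mm; origin at the centre of its underside; three vertical through holes of 12 mm diameter with 2 mm countersink, on its own x axis at x = -55, 0 and +55 mm. The pin, a marker and a scoop stand in them in any order, so the pin's own hole is the only empty one once it is out
- wash_bottle: white plastic wash bottle, 52 mm diameter, 150 mm tall, standing on the bench; origin at the centre of its underside. Leave alone
- mouse: black computer mouse, 100 x 60 x 34 mm, on the bench; origin at the centre of its underside. Leave alone
- cartridge: spare white test cartridge, 70 x 60 x 22 mm, lying on the bench; origin at the centre of its underside. Leave alone
- pen: white pen with a red end, 130 mm long, 11 mm thick, lying on the bench; origin at the centre of its underside. Leave alone
- marker: fat white marker, 22 mm diameter, standing upright in one of the other two stand holes and rising 91 mm above the stand; origin on its axis at the stand's top face. Leave alone
- scoop: steel lab scoop standing upright in the remaining stand hole: 5 mm stem with a flat 20 x 30 mm blade on top, rising 84 mm above the stand; origin on its axis at the stand's top face. Leave alone
Not all that is in view belongs to the job. Leave any purple look-alike of the pin alone.

How it is judged:
By the outcome, as a careful person would: the job done as asked, in the order asked, and still so for the second after the job is handed in, with the robot touching nothing.
It also fails if it takes over 67 s, if anything falls off the work surface, if the arm or the gripper's body presses on something with over 40 N, if the wrist force passes 120 N, or if a joint passes its speed limit or range.

### The arm

A 6-joint arm with a two-finger parallel gripper is mounted at the origin on the work surface. World frame = base frame: x ahead of the robot, y to its left, z up, the work surface at z = 0. Lengths are in m, angles in rad, forces in N, time in s.
With the tool pointing down it reaches from about 0.325 to 0.925 m from the base axis. Payload 3.1 kg.
Tool frame: the origin (TCP) lies at the very end of the fingers, on their centre line; the grasp point (between the pads) lies 19 mm behind it (r.pinch_z is the distance from the TCP to the grasp point, in m); z points along the fingers, y is the line along which they close (so a half turn about z gives the same grasp; the last joint's range is limited). The gripper opens to 85 mm and grips with 20 to 120 N. Pads are 22 mm wide; open, the fingers measure 114 mm over their backs; the gripper's body (76 mm by 85 mm) begins 54 mm behind the grasp point. The pads swing forward as they close: fully open they stand 13 mm farther back than shut.
Start: joints at [-0.112, 0.217, 1.613, -0, 1.311, -0.112], TCP at [0.625, 0, 0.231] pointing down, gripper open.
Joint ranges: [-2.75, 2.75], [-0.78, 2.1], [0.31, 2.55], [-1.13, 4.27], [0.13, 2.63], [-2.58, 2.58]. Speed limits (rad/s): [2.79, 2.79, 3.14, 3.14, 3.14, 3.14].

### API

Orientations are given as a unit quaternion [x, y, z, w].
In Python, from workcell import r, imaging, close_job gives the robot as it stands.
- The arm moves only by the tool servo_tool, never from a script. Its argument "deltas" is text: rows parted by semicolons, each of 7 numbers parted by spaces: the opening, from 0 (shut) to 1 (fully open), then the shift along the tool's x, y, z in m, then the turn, a rotation vector about the tool's x, y, z in rad. A call has 1 to 20 rows; each row shifts and turns the commanded pose from where the row before left it, along the tool's axes as they then stand; what a row does not reach is not made up. A row lasts 1/8 s, in which the tool goes at most 62.5 mm and 10.7 degrees, less where a joint would pass 70% of its speed; a pose out of reach is approached as far as the arm can. A call with a gripper value outside its range is refused whole. The fingers move at their own pace and stop on an object; "squeeze" is the grip in N (left out, the last holds). Time passes only in rows, so rows that do not move let the fingers close. It gives the time, the measured TCP pose, the force, the opening and the grip force at its end, in the units of the state.
- r.sense(): the state, without advancing time (a new reading comes with each control period).
- imaging.snapshot(name): name is "scene" or "side" or "wrist"; returns a dict with "color" (384x512x3 uint8, blue, green, red), "fx", "fy", "cx", "cy" (pixels), "pose" (4x4, takes a point from camera to world coordinates). Camera axes: x right, y down, z forward; pixel columns grow to the right and rows downward; lengths in m; the calibration is good to about 2 mm. A picture is of the moment at which its call begins. There is no depth.
- close_job(): hands the job in; it is judged then, once.
Trained networks look in the newest picture that a camera, given by its name, has taken for a name from the list of things; names that differ only in an ending like _2 or _b are one class to them, and where a whole thing is asked for, a point or a joint stands for the part that bears it (a point fixed in the world has none). Each returns a list of dicts, best first, with "p" (0 to 1); they miss things now and then, are a little off and sometimes report something else, mostly with a low value. They report only what shows in the picture. A call takes as long as a camera call. They do not tell look-alikes from the thing itself.
- imaging.spot_in(query, camera): "box" ([left, top, right, bottom] in pixels, round what is visible of it).
- imaging.tip_of(query, camera): "xy" ([column, row] in pixels: a listed point, or the origin of a listed thing).
The state is a dict: "time_s": time; "joint_positions": joint angles; "joint_velocities": joint speeds; "effort": joint torques, N m; "eef_pos": TCP position; "ee_rot": TCP orientation; "contact_force": force on the tool from outside, world axes, zero at the start; "wrist_torque": the same for the moment, N m; "width": finger opening in m; "grip_force": force on a finger pad.
Only numpy, scipy, OpenCV 4.12 (cv2) and the standard library are available. Lean on these libraries where they do the work, as an engineer would, in place of code of your own. Each camera call takes 0.05 s, during which the arm holds its last target. There are 200 camera calls.

## Working session

There is one attempt and no reset: what is moved stays moved. The work goes in short steps, Python scripts to look and compute and a tool call to move; the robot and the scene stay as the last step left them, time stands still between calls to the robot, and variables do not carry over. Pictures are saved under pics/ and viewed, at most 10 in all, crops included, and the job is handed in when it is done.

Besides the shell and the picture viewer there is one more tool, called after ">>>" in YAML: its name, and indented under it one key for each argument. servo_tool: Moves the arm, as the interface text tells. Its arguments: {"type":"object","properties":{"deltas":{"type":"string"},"squeeze":{"type":"number"}},"required":["deltas"]}

```bash
mkdir -p pics
cat > h.py <<'E'
import numpy as np, cv2
from workcell import r, imaging, close_job
def snap(n,f=None):
    s=imaging.snapshot(n)
    if f: cv2.imwrite('pics/'+f,s['color'])
    return s
def atz(s,uv,z):
    d=s['pose'][:3,:3]@np.array([(uv[0]-s['cx'])/s['fx'],(uv[1]-s['cy'])/s['fy'],1]); o=s['pose'][:3,3]
    return o+d*(z-o[2])/d[2]
def proj(s,p):
    q=s['pose'][:3,:3].T@(np.array(p)-s['pose'][:3,3]); return np.array([s['fx']*q[0]/q[2]+s['cx'],s['fy']*q[1]/q[2]+s['cy']])
E
python3 - <<'E'
from h import *
np.set_printoptions(precision=4,suppress=True)
ims=[]
for n in ['scene','side','wrist']:
    s=snap(n,n+'0.png'); print(n,s['fx'],s['pose'].tolist())
    for q,z in [('release_hole',.15),('tray_pull',.138),('pin',.075),('pin_tip',.007),('reader',0),('stand',0),('marker',.075),('scoop',.075),('wash_bottle',0)]:
        print(q,[(np.round(d['xy']),round(d['p'],2),atz(s,d['xy'],z)) for d in imaging.tip_of(q,n)])
E
```

```text
scene 463.27767205435595 [[0.8042057868610865, 0.34926628724342373, -0.48090135472291484, 1.1410458740763305], [0.5941175739812795, -0.49507262755990433, 0.6339774457561806, -0.750840676870076], [-0.016654148604460763, -0.79556027680882, -0.6056455112507101, 0.8653267797081322], [0.0, 0.0, 0.0, 1.0]]
release_hole [(array([318., 170.]), 0.94, array([0.65  , 0.1788, 0.15  ]))]
tray_pull [(array([269., 179.]), 0.42, array([0.5557, 0.0816, 0.138 ]))]
pin [(array([191., 259.]), 0.63, array([ 0.5402, -0.2206,  0.075 ])), (array([205., 297.]), 0.61, array([ 0.645, -0.289,  0.075])), (array([175., 281.]), 0.53, array([ 0.5592, -0.2922,  0.075 ]))]
pin_tip [(array([193., 277.]), 0.74, array([ 0.5372, -0.2178,  0.007 ])), (array([210., 317.]), 0.71, array([ 0.6511, -0.285 ,  0.007 ]))]
reader [(array([312., 229.]), 0.96, array([0.6804, 0.1131, 0.    ]))]
stand [(array([158., 295.]), 0.93, array([ 0.5026, -0.3056,  0.    ]))]
marker [(array([139., 269.]), 0.66, array([ 0.4635, -0.3152,  0.075 ])), (array([175., 282.]), 0.64, array([ 0.5614, -0.2951,  0.075 ]))]
scoop [(array([155., 274.]), 0.7,
[... 1537 characters left out ...]
59093091e-05, 0.6251953514812796], [0.0014165052652472942, -0.9653529893999816, -0.2609436708742901, 0.06503293059285076], [-0.0003028519262968339, 0.2609435065690158, -0.9653540255575537, 0.37366812139002537], [0.0, 0.0, 0.0, 1.0]]
release_hole []
tray_pull [(array([140.,  51.]), 0.96, array([0.5491, 0.1008, 0.138 ])), (array([113., 232.]), 0.68, array([ 0.5154, -0.0318,  0.138 ]))]
pin []
pin_tip [(array([184., 318.]), 0.43, array([ 0.5357, -0.208 ,  0.007 ]))]
reader [(array([305.,  72.]), 0.97, array([0.6835, 0.1008, 0.    ]))]
stand []
marker [(array([305.,  69.]), 0.21, array([0.672 , 0.0958, 0.075 ]))]
scoop []
wash_bottle [(array([138.,  56.]), 0.28, array([0.5019, 0.1167, 0.    ]))]
```

View pics/scene0.png

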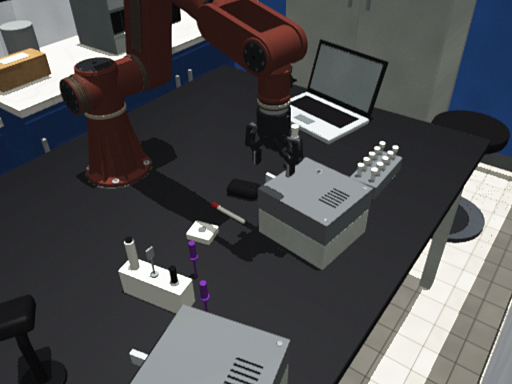

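View pics/side0.png

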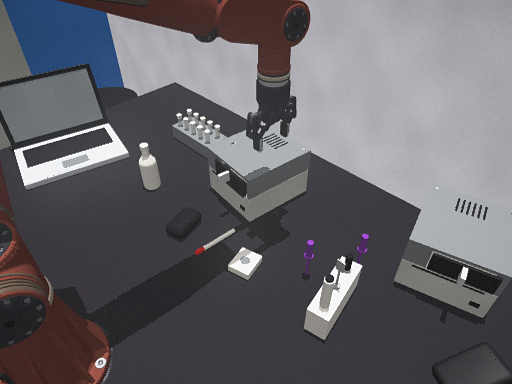

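The scene and side pictures show three pin-like things. There are two purple ones at scene (193,250) and (204,290), side (310,245) and (363,240). The third is black, in the right stand hole at scene (174,275), side (348,263). The black one fits: a black handle standing in the stand, with the marker and scoop in the other two holes. I'll confirm this in one enlarged crop.

Run:
```python
from h import *
a=cv2.imread('pics/scene0.png');b=cv2.imread('pics/side0.png')
f=lambda im,x,y,w,h,k: cv2.resize(im[y:y+h,x:x+w],(w*k,h*k),interpolation=cv2.INTER_CUBIC)
top=np.hstack([f(a,110,220,110,100,3),f(a,250,140,130,100,3)]); bot=np.hstack([f(b,290,220,110,100,3),f(b,190,110,130,100,3)])
cv2.imwrite('pics/crop1.png',np.vstack([top,bot]))
print(r.sense(), r.pinch_z)
```

```text
{'time_s': 1.5, 'joint_positions': array([-1.12197837e-01,  2.16910262e-01,  1.61339712e+00,  2.67237754e-05,
        1.31130606e+00, -1.12172636e-01]), 'joint_velocities': array([-0.00187158,  0.00069206,  0.00170101,  0.00108858,  0.00069721,
       -0.00304256]), 'effort': array([-1.02169408e-03, -3.96876347e+01, -3.04246080e+01, -2.92529103e-04,
        7.83429423e-04,  5.98256506e-06]), 'eef_pos': array([6.25011306e-01, 3.01714081e-05, 2.31295387e-01]), 'ee_rot': array([ 7.07118116e-01,  7.07095446e-01,  3.61732087e-06, -1.61770440e-05]), 'contact_force': array([ 0.2206389 , -0.54118162,  0.22770491]), 'wrist_torque': array([-0.00287639,  0.03146414,  0.0184913 ]), 'grip_force': 0.0, 'width': 0.08538568413589212} 0.0187
```

View pics/crop1.png

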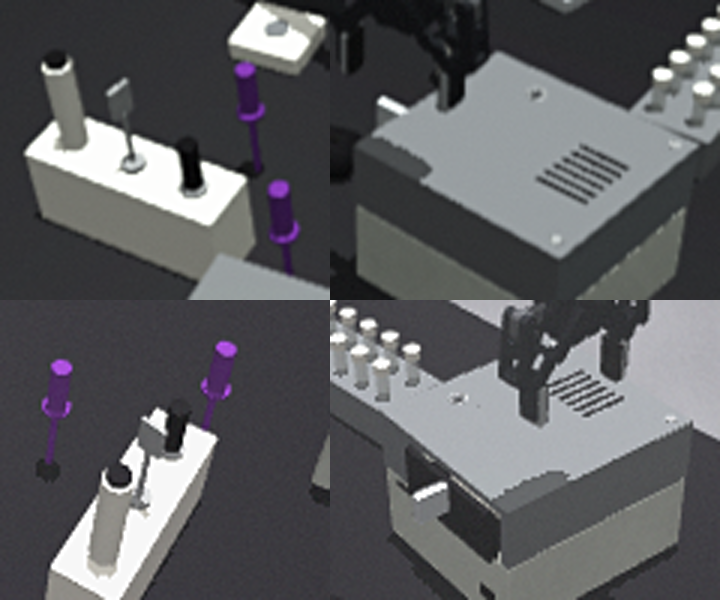

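View pics/wrist0.png

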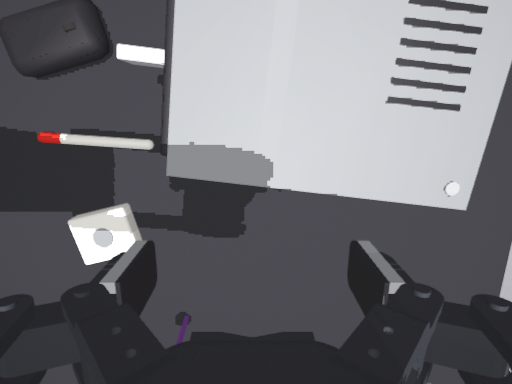

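The crop confirms it: the black-handled pin sits in the stand hole at the +x end, next to the scoop. The purple ones stand free on the bench. The hole shows at scene about (318,171), and in the wrist picture the reader's near edge runs (167,175) to (467,209).

Run:
```python
from h import *
np.set_printoptions(precision=4,suppress=True)
s=snap('wrist')
A=atz(s,(167,175),.15);B=atz(s,(467,209),.15);print(A,B,np.linalg.norm(B-A),np.arctan2(*(B-A)[[1,0]]))
# fin
print('fin',atz(s,(118,52),.138),atz(s,(165,56),.138))
sc=snap('scene');sd=snap('side')
# handle top / pin from crops: top of handle z=.124
print('scene handle top',atz(sc,(110+190/3,220+145/3),.124),'flange',atz(sc,(110+193/3,220+188/3),.077))
print('side handle top',atz(sd,(290+179/3,220+105/3),.124),'flange',atz(sd,(290+172/3,220+151/3),.077))
print('hole',atz(sc,(250+(536-330)/3,140+94/3),.15),atz(sd,(190+(459-330)/3,110+99/3),.15))
for q in ['pin','pin_tip']:
  for z in (.005,.075):print(q,atz(sc,(195,276),z))
```

```text
[0.5647 0.0172 0.15  ] [ 0.7832 -0.0079  0.15  ] 0.21992398795727297 -0.11462979755510251
fin [0.5338 0.1003 0.138 ] [0.5657 0.0978 0.138 ]
scene handle top [ 0.5667 -0.2972  0.124 ] flange [ 0.5632 -0.2987  0.077 ]
side handle top [ 0.5635 -0.2951  0.124 ] flange [ 0.5611 -0.2995  0.077 ]
hole [0.6547 0.1743 0.15  ] [0.6547 0.1768 0.15  ]
pin [ 0.537  -0.2116  0.005 ]
pin [ 0.5861 -0.2555  0.075 ]
pin_tip [ 0.537  -0.2116  0.005 ]
pin_tip [ 0.5861 -0.2555  0.075 ]
```

>>> servo_tool:
  deltas: "0.65 -0.0495 -0.0102 0 0 0 0;0.65 -0.0495 -0.0102 0 0 0 0;0.65 -0.0495 -0.0102 0 0 0 0;0.65 -0.0495 -0.0102 0 0 0 0;0.65 -0.0495 -0.0102 0 0 0 0;0.65 -0.0495 -0.0102 0 0 0 0;0.65 0 0 0 0 0 -0.182;0.65 0 0 0 0 0 -0.182;0.65 0 0 0 0 0 -0.182;0.65 0 0 0 0 0 -0.182;0.65 0 0 0 0 0 -0.182;0.65 0 0 0 0 0 -0.182;0.65 0 0 0 0 0 -0.182;0.65 0 0 0 0 0 -0.182;0.65 0 0 0 0 0 0;0.65 0 0 0 0 0 0"

```text
time_s: 3.65
eef_pos: [0.5638, -0.297, 0.2313]
ee_rot: [0.059, 0.998, 0.0, -0.0]
contact_force: [0.7, 0.5, -0.8]
width: 0.0555
grip_force: 0.0
```

Run:
```python
from h import *
np.set_printoptions(precision=4,suppress=True)
s=snap('wrist','w1.png')
for q,z in [('pin',.075),('scoop',.075),('marker',.075)]:
    print(q,[(np.round(d['xy']),round(d['p'],2),atz(s,d['xy'],z)) for d in imaging.tip_of(q,'wrist')], [(np.round(d['box']),round(d['p'],2)) for d in imaging.spot_in(q,'wrist')])
print(proj(s,[.564,-.297,.075]),proj(s,[.564,-.297,.124])); print(s['pose'])
```

```text
pin [(array([340., 134.]), 0.69, array([ 0.5331, -0.2128,  0.075 ])), (array([248., 174.]), 0.68, array([ 0.5602, -0.3008,  0.075 ])), (array([272., 246.]), 0.58, array([ 0.6374, -0.2862,  0.075 ]))] [(array([261., 224., 280., 277.]), 0.87), (array([322., 124., 367., 152.]), 0.87), (array([238., 162., 261., 196.]), 0.77)]
scoop [(array([233., 120.]), 0.72, array([ 0.5087, -0.3089,  0.075 ]))] []
marker [(array([212.,  56.]), 0.9, array([ 0.4534, -0.3193,  0.075 ]))] [(array([179.,  17., 226.,  69.]), 0.58)]
[252.6727 177.2849] [252.8023 190.3595]
[[ 0.1157  0.9591  0.2584  0.4986]
 [ 0.9933 -0.1116 -0.0305 -0.2901]
 [-0.0005  0.2602 -0.9655  0.3736]
 [ 0.      0.      0.      1.    ]]
```

View pics/w1.png

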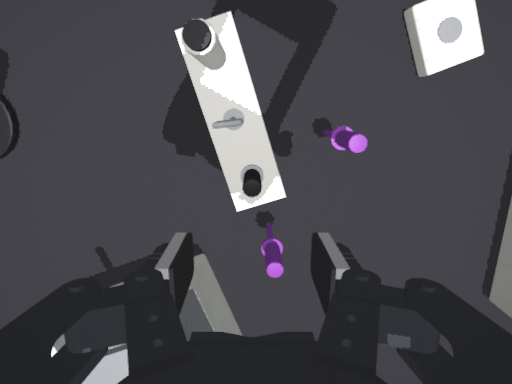

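Wrist view: the black handle's top is at (252,188) and its flange at (252,176), between the pads' columns. The scoop (233,122) and marker (197,36) are clear, and so are the purple ones. I'm descending to grasp.

>>> servo_tool:
  deltas: "0.65 0.0012 -0.001 0.034 0 0 0;0.65 0 0 0.034 0 0 0;0.65 0 0 0.034 0 0 0;0.65 0 0 0.025 0 0 0;0.65 0 0 0.011 0 0 0;0.65 0 0 0 0 0 0;0 0 0 0 0 0 0;0 0 0 0 0 0 0;0 0 0 0 0 0 0;0 0 0 0 0 0 0"
  squeeze: 60

```text
time_s: 5.25
eef_pos: [0.5635, -0.2984, 0.095]
ee_rot: [0.057, 0.998, -0.001, 0.001]
contact_force: [-0.7, 0.3, 5.6]
width: 0.0144
grip_force: 58.6
```

>>> servo_tool:
  deltas: "0 0 0 -0.02 0 0 0;0 0 0 -0.04 0 0 0;0 0 0 -0.05 0 0 0;0 0 0 -0.05 0 0 0;0 -0.0035 0.024 -0.02 0 0 0;0 -0.0035 0.048 0 0 0 0;0 -0.0035 0.048 0 0 0 0;0 -0.0035 0.048 0 0 0 0;0 -0.0035 0.048 0 0 0 0;0 -0.0035 0.048 0 0 0 0;0 -0.0035 0.048 0 0 0 0;0 -0.0035 0.048 0 0 0 0;0 -0.0035 0.048 0 0 0 0;0 -0.0035 0.048 0 0 0 0;0 0 0.025 0 0 0 0;0 0 0 0 0 0 0;0 0 0 0 0 0 0;0 0 0 0 0 0 0"

```text
time_s: 7.5
eef_pos: [0.6523, 0.1745, 0.2732]
ee_rot: [0.058, 0.998, -0.0, -0.0]
contact_force: [0.1, -0.5, 0.4]
width: 0.0139
grip_force: 58.6
```

Run:
```python
from h import *
np.set_printoptions(precision=4,suppress=True)
s=snap('wrist','w2.png'); e=r.sense()['eef_pos']; zt=e[2]-.088; print(e,zt)
for q,z in [('pin_tip',zt),('release_hole',.15),('tray_pull',.138)]:
    print(q,[(np.round(d['xy'],1),round(d['p'],2),atz(s,d['xy'],z)) for d in imaging.tip_of(q,'wrist')])
im=s['color'][60:260,120:390]; cv2.imwrite('pics/w2c.png',cv2.resize(im,None,fx=2.9,fy=2.9,interpolation=cv2.INTER_CUBIC))
```

```text
[0.6524 0.1745 0.2734] 0.18535395536441787
pin_tip []
release_hole [(array([253.3, 183. ]), 0.78, array([0.6502, 0.1752, 0.15  ]))]
tray_pull [(array([145.8,  71.5]), 0.93, array([0.5501, 0.0984, 0.138 ]))]
```

View pics/w2c.png

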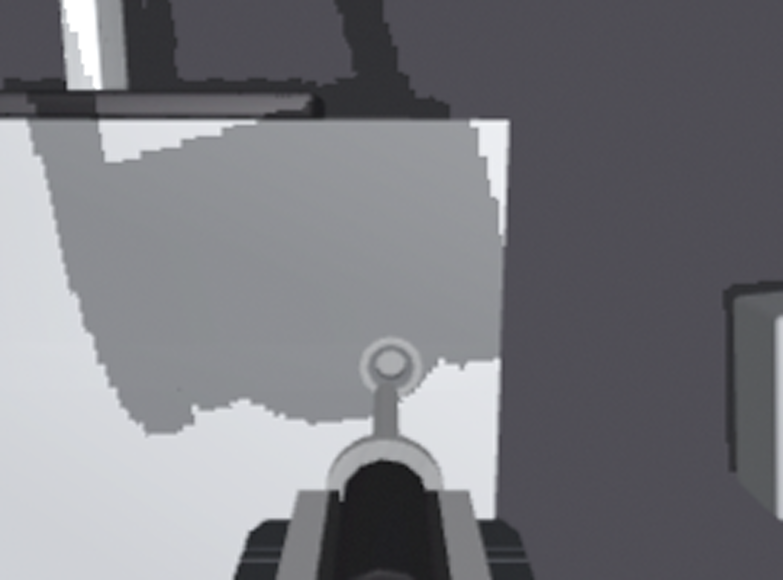

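Run:
```python
from h import *
np.set_printoptions(precision=4,suppress=True)
s=snap('wrist'); e=r.sense()['eef_pos']; zt=e[2]-.088
print('hole',atz(s,(120+390/2.9,60+365/2.9),.15))
for z in (0,.068): 
  p=proj(s,[e[0],e[1],zt+z]); print(z,p,(p-[120,60])*2.9)
im=s['color'][165:215,232:278]; cv2.imwrite('pics/w2d.png',cv2.resize(im,None,fx=12,fy=12,interpolation=cv2.INTER_NEAREST))
```

```text
hole [0.6531 0.1764 0.15  ]
0 [253.1135 196.6399] [386.029  396.2558]
0.068 [253.5406 230.9184] [387.2678 495.6632]
```

View pics/w2d.png

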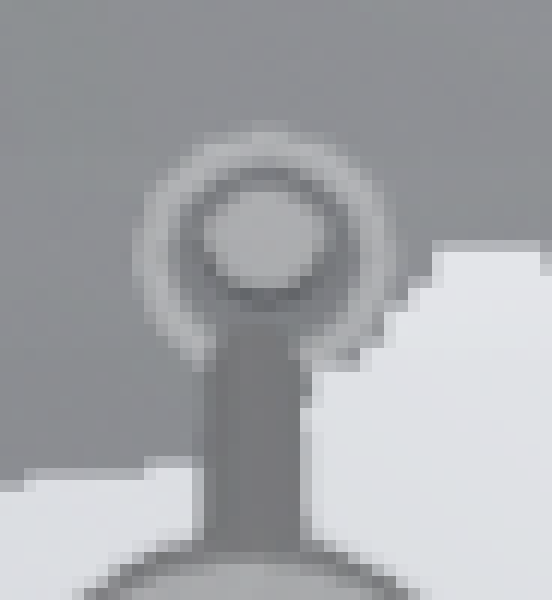

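The ring is centred at about (254.1,185.7). The rod comes down at column 253 and its tip is at about row 195.7, so I need about +1.2 mm in x and +1.7 mm in y.

>>> servo_tool:
  deltas: "0 -0.001 0.0018 0.01 0 0 0;0 0 0 0.01 0 0 0;0 0 0 0.008 0 0 0;0 0 0 0.002 0 0 0;0 0 0 0 0 0 0;0 0 0 0 0 0 0"

```text
time_s: 8.5
eef_pos: [0.6539, 0.1778, 0.2439]
ee_rot: [0.057, 0.998, 0.0, 0.0]
contact_force: [0.3, -0.5, -1.0]
width: 0.0142
grip_force: 58.6
```

Run:
```python
from h import *
np.set_printoptions(precision=4,suppress=True)
s=snap('wrist'); e=r.sense()['eef_pos']; zt=e[2]-.088
print(e,zt,proj(s,[e[0],e[1],zt]),'hole now expected',proj(s,[.6529,.1761,.15]),r.sense()['contact_force'])
im=s['color'][165:215,232:278]; cv2.imwrite('pics/w3d.png',cv2.resize(im,None,fx=12,fy=12,interpolation=cv2.INTER_NEAREST))
```

```text
[0.6539 0.1777 0.244 ] 0.15595395204674273 [252.8512 196.621 ] hole now expected [250.5415 193.4714] [-0.9784 -0.4006 -1.4098]
```

View pics/w3d.png

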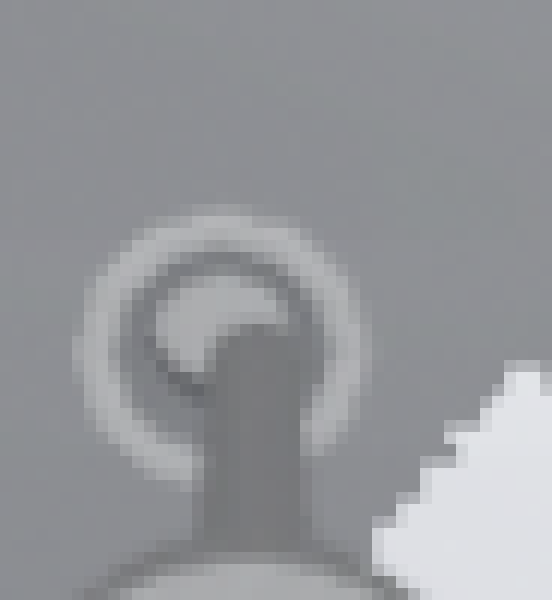

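The ring centre is at (250.5,193.6) and the rod is at column 253.2, so it overshot by about 1.9 mm in y. I'll correct that and lower into the mouth.

>>> servo_tool:
  deltas: "0 0.0002 -0.0019 0 0 0 0;0 0 0 0 0 0 0;0 0 0 0.004 0 0 0;0 0 0 0.003 0 0 0;0 0 0 0.002 0 0 0;0 0 0 0 0 0 0"

```text
time_s: 9.3
eef_pos: [0.6531, 0.1758, 0.2339]
ee_rot: [0.057, 0.998, -0.0, -0.0]
contact_force: [0.0, 0.0, -0.2]
width: 0.0141
grip_force: 58.6
```

Run:
```python
from h import *
np.set_printoptions(precision=4,suppress=True)
s=snap('wrist'); e=r.sense()['eef_pos']; zt=e[2]-.088
print(e,zt,proj(s,[e[0],e[1],zt]),'hole',proj(s,[.6529,.1761,.15]),r.sense()['contact_force'])
im=s['color'][165:215,232:278]; cv2.imwrite('pics/w4d.png',cv2.resize(im,None,fx=12,fy=12,interpolation=cv2.INTER_NEAREST))
```

```text
[0.6531 0.1757 0.2341] 0.1460657453721778 [252.859  196.8554] hole [253.3284 197.9882] [ 0.9347 -0.2081 -0.5447]
```

View pics/w4d.png

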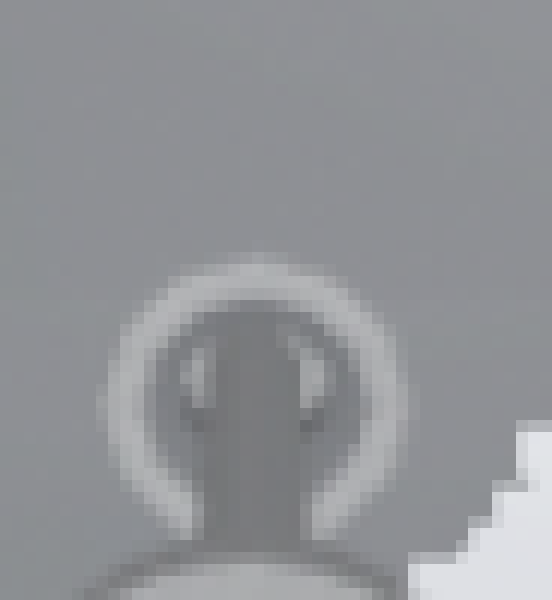

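The tip is inside the mouth, with bright slivers of the hole on both sides of the rod and no force. Now I'll feel my way down.

>>> servo_tool:
  deltas: "0 -0.0005 0 0.002 0 0 0;0 0 0 0.002 0 0 0;0 0 0 0.002 0 0 0;0 0 0 0.002 0 0 0;0 0 0 0.001 0 0 0;0 0 0 0 0 0 0"

```text
time_s: 10.1
eef_pos: [0.6536, 0.1757, 0.2251]
ee_rot: [0.057, 0.998, -0.0, -0.0]
contact_force: [-0.1, -0.4, -0.2]
width: 0.0141
grip_force: 58.6
```

>>> servo_tool:
  deltas: "0 0 0 0.002 0 0 0;0 0 0 0.002 0 0 0;0 0 0 0 0 0 0"

```text
time_s: 10.48
eef_pos: [0.6535, 0.1757, 0.2209]
ee_rot: [0.057, 0.998, -0.0, -0.0]
contact_force: [0.3, 0.8, -1.2]
width: 0.0141
grip_force: 58.6
```

>>> servo_tool:
  deltas: "0 0 0 0 0 0 0"

```text
time_s: 10.6
eef_pos: [0.6537, 0.1757, 0.2213]
ee_rot: [0.057, 0.998, 0.0, -0.0]
contact_force: [0.1, -0.1, -1.2]
width: 0.0144
grip_force: 58.6
```

>>> servo_tool:
  deltas: "0 0 0 0.002 0 0 0;0 0 0 0.0015 0 0 0;0 0 0 0 0 0 0"

```text
time_s: 10.98
eef_pos: [0.6535, 0.1757, 0.2175]
ee_rot: [0.057, 0.998, -0.0, -0.0]
contact_force: [-0.2, 0.8, -1.0]
width: 0.0145
grip_force: 58.6
```

>>> servo_tool:
  deltas: "0 0 0 0.002 0 0 0;0 0 0 0.0015 0 0 0;0 0 0 0 0 0 0"

```text
time_s: 11.35
eef_pos: [0.6539, 0.1758, 0.2148]
ee_rot: [0.057, 0.998, 0.0, 0.0]
contact_force: [0.2, 0.3, 1.7]
width: 0.0141
grip_force: 58.8
```

>>> servo_tool:
  deltas: "0 0 0 0.002 0 0 0;0 0 0 0 0 0 0"

```text
time_s: 11.6
eef_pos: [0.6541, 0.1757, 0.2133]
ee_rot: [0.057, 0.998, 0.0, 0.001]
contact_force: [-0.8, -0.7, 3.5]
width: 0.0145
grip_force: 58.9
```

>>> servo_tool:
  deltas: "0 0 0 0.002 0 0 0;0 0 0 0 0 0 0"

```text
time_s: 11.85
eef_pos: [0.6541, 0.1758, 0.2113]
ee_rot: [0.057, 0.998, 0.0, 0.001]
contact_force: [-1.0, -0.6, 5.5]
width: 0.0144
grip_force: 59.0
```

>>> servo_tool:
  deltas: "0 0 0 0.0012 0 0 0;0 0 0 0 0 0 0"

```text
time_s: 12.1
eef_pos: [0.6542, 0.1757, 0.2105]
ee_rot: [0.057, 0.998, 0.0, 0.001]
contact_force: [-1.1, 0.1, 6.5]
width: 0.0142
grip_force: 59.1
```

```bash
cat > t.py <<'E'
from h import *
np.set_printoptions(precision=4,suppress=True)
for n in ['wrist','side']:
    s=snap(n); print(n,[(np.round(d['xy'],1),round(d['p'],2),atz(s,d['xy'],.138)) for d in imaging.tip_of('tray_pull',n)])
S=r.sense();print(S['time_s'],S['contact_force'],S['eef_pos'])
E
python3 t.py
```

```text
wrist [(array([112.4,  56.1]), 0.84, array([0.5495, 0.0995, 0.138 ]))]
side [(array([220.2, 170.2]), 0.64, array([0.5531, 0.1179, 0.138 ])), (array([231. , 143.4]), 0.45, array([0.6611, 0.1932, 0.138 ]))]
12.3 [ 0.5502 -1.033   5.9844] [0.6542 0.1757 0.2105]
```

>>> servo_tool:
  deltas: "0 0 0 0.001 0 0 0;0 0 0 0 0 0 0;0 0 0 0 0 0 0;0 0 0 0 0 0 0"

```text
time_s: 12.8
eef_pos: [0.6542, 0.1758, 0.2094]
ee_rot: [0.057, 0.998, 0.0, 0.001]
contact_force: [-0.7, 0.0, 6.6]
width: 0.0142
grip_force: 59.1
```

```bash
python3 t.py
```

```text
wrist [(array([106. ,  10.2]), 0.6, array([0.5242, 0.1019, 0.138 ]))]
side [(array([216.6, 176.1]), 0.75, array([0.5294, 0.1053, 0.138 ]))]
13.0 [-1.3009 -0.5034  5.8495] [0.6542 0.1757 0.2094]
```

The tray has popped: the pull moved from (0.550,0.100) to (0.524,0.102). I'm withdrawing the rod and returning to the stand.

>>> servo_tool:
  deltas: "0 0 0 -0.01 0 0 0;0 0 0 -0.025 0 0 0;0 0 0 -0.025 0 0 0;0 0 0 -0.006 0 0 0;0 0.0034 -0.025 0 0 0 0;0 0.0034 -0.048 0 0 0 0;0 0.0034 -0.048 0 0 0 0;0 0.0034 -0.048 0 0 0 0;0 0.0034 -0.048 0 0 0 0;0 0.0034 -0.048 0 0 0 0;0 0.0034 -0.048 0 0 0 0;0 0.0034 -0.048 0 0 0 0;0 0.0034 -0.048 0 0 0 0;0 0.0034 -0.048 0 0 0 0;0 0 -0.0245 0 0 0 0;0 0 0 0.04 0 0 0;0 0 0 0.04 0 0 0;0 0 0 0.015 0 0 0;0 0 0 0 0 0 0;0 0 0 0 0 0 0"

```text
time_s: 15.5
eef_pos: [0.5659, -0.2993, 0.1811]
ee_rot: [0.057, 0.998, -0.001, 0.001]
contact_force: [-0.1, 0.7, -0.6]
width: 0.0143
grip_force: 58.7
```

Run:
```python
from h import *
np.set_printoptions(precision=4,suppress=True)
s=snap('wrist'); e=r.sense()['eef_pos']; zt=e[2]-.088
print(e,zt,'tip',proj(s,[e[0],e[1],zt]),'hole nominal',proj(s,[.5632,-.2984,.075]),r.sense()['contact_force'])
im=s['color'][140:240,190:320]; cv2.imwrite('pics/w5.png',cv2.resize(im,None,fx=6,fy=6,interpolation=cv2.INTER_NEAREST))
```

```text
[ 0.5661 -0.2994  0.1816] 0.09356539002699707 tip [252.8767 196.8032] hole nominal [253.6497 186.7741] [-0.6334 -0.0627 -0.1531]
```

View pics/w5.png

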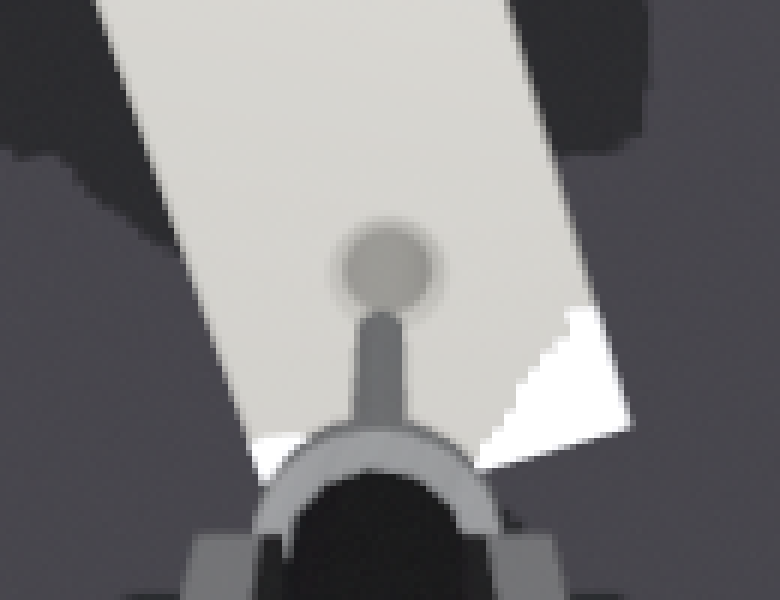

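Hole centre is about (254.6,185.0) and the tip about (253.5,195.7), so I'll shift −3.5 mm in x and +1.2 mm in y, then lower.

>>> servo_tool:
  deltas: "0 0.0036 0.0008 0 0 0 0;0 0 0 0 0 0 0;0 0 0 0.012 0 0 0;0 0 0 0.015 0 0 0;0 0 0 0.02 0 0 0;0 0 0 0.02 0 0 0;0 0 0 0.013 0 0 0;0 0 0 0.003 0 0 0;0 0 0 0 0 0 0;0 0 0 0 0 0 0"

```text
time_s: 16.8
eef_pos: [0.5614, -0.2977, 0.0966]
ee_rot: [0.057, 0.998, -0.0, 0.0]
contact_force: [0.6, -0.3, -1.4]
width: 0.0142
grip_force: 58.9
```

>>> servo_tool:
  deltas: "0 0 0 0.0015 0 0 0;0 0 0 0.001 0 0 0;0 0 0 0 0 0 0;0 0 0 0 0 0 0"

```text
time_s: 17.3
eef_pos: [0.5616, -0.2977, 0.0949]
ee_rot: [0.057, 0.998, -0.0, 0.0]
contact_force: [-1.7, 1.8, 4.7]
width: 0.0141
grip_force: 59.4
```

>>> servo_tool:
  deltas: "0.65 0 0 0 0 0 0;0.65 0 0 0 0 0 0;0.65 0 0 0 0 0 0;0.65 0 0 0 0 0 0;0.65 0 0 -0.01 0 0 0;0.65 0 0 -0.03 0 0 0;0.65 0 0 -0.05 0 0 0;0.65 0 0 -0.05 0 0 0;0.65 0.0084 0.0393 0 0 0 0;0.65 0.0084 0.0393 0 0 0 0;0.65 0.0084 0.0393 0 0 0 0;0.65 0.0084 0.0393 0 0 0 0;0.65 0.0084 0.0393 0 0 0 0;0.65 0.0084 0.0393 0 0 0 0;0.65 0.0084 0.0393 0 0 0 0;0.65 0.0084 0.0393 0 0 0 0;0.65 0.0084 0.0393 0 0 0 0;0.65 0.0084 0.0393 0 0 0 0;0.65 0 0 0 0 0 0;0.65 0 0 0 0 0 0"

```text
time_s: 19.8
eef_pos: [0.523, 0.1022, 0.2342]
ee_rot: [0.057, 0.998, -0.0, 0.0]
contact_force: [0.1, -0.8, 0.7]
width: 0.0555
grip_force: 0.0
```

Run:
```python
from h import *
np.set_printoptions(precision=4,suppress=True)
e=r.sense()['eef_pos'];print(e)
for n in ['wrist','side','scene']:
    s=snap(n,n+'6.png')
    for q,z in [('tray_pull',.138),('pin',.075),('scoop',.075),('marker',.075)]:
        print(n,q,[(np.round(d['xy'],1),round(d['p'],2),atz(s,d['xy'],z)) for d in imaging.tip_of(q,n)])
    if n=='wrist':
        print(imaging.spot_in('tray_pull',n))
        p=proj(s,[.5242,.102,.138]).astype(int); g=s['color'][:,:,1]
        for row in range(p[1]-25,p[1]+26,5): print(row,g[row,p[0]-24:p[0]+25:2])
```

```text
[0.523  0.1022 0.2342]
wrist tray_pull [(array([251.8, 194.4]), 0.97, array([0.5235, 0.1013, 0.138 ])), (array([ 85.9, 118.3]), 0.19, array([ 0.4529, -0.012 ,  0.138 ]))]
wrist pin []
wrist scoop []
wrist marker []
[{'box': [164.3, 169.3, 337.1, 255.4], 'p': 0.85}]
170 [ 53  53  53  53  52  52  53  53  52  52 142 153 155 154 154 153  68  52
  52  53  54  53  52  53  53]
175 [ 52  53  53  53  53  52  53  53  53  56 198 205 204 208 206 202 115  52
  53  52  52  52  53  53  52]
180 [ 52  53  52  52  52  52  53  53  52  57 207 214 214 217 216 209 122  54
  53  52  52  53  53  53  52]
185 [ 53  51  52  53  53  52  52  54  52  55 206 213 213 217 214 207 116  52
  54  52  51  52  52  52  54]
190 [ 53  53  54  53  54  53  53  54  53  55 207 213 212 216 213 205 113  53
  53  53  52  54  53  51  52]
195 [ 53  52  52  53  53  53  52  53  54  55 206 212 212 214 212 203 105  53
  54  53  52  53  53  53  52]
200 [ 34  34  33  32  32  34  33  32  32  37 205 211 211 213 211 202  93  34
  34  32  34  33  34  32  34]
205 [ 34  34  34  33  35  32  34  33  33  37 205 211 210 212 209 201  80  33
  33  33
[... 520 characters left out ...]
 -0.2872,  0.075 ])), (array([307.8, 253.5]), 0.54, array([ 0.5382, -0.2048,  0.075 ]))]
side scoop [(array([335.9, 287.6]), 0.61, array([ 0.5064, -0.3086,  0.075 ]))]
side marker [(array([326.3, 303.2]), 0.61, array([ 0.4604, -0.3179,  0.075 ]))]
scene tray_pull [(array([204.7, 235.3]), 0.73, array([ 0.563 , -0.1879,  0.138 ])), (array([260.3, 173.1]), 0.56, array([0.5201, 0.0906, 0.138 ]))]
scene pin [(array([203.5, 299. ]), 0.55, array([ 0.6465, -0.2943,  0.075 ])), (array([174.1, 281.6]), 0.44, array([ 0.5591, -0.2956,  0.075 ]))]
scene scoop [(array([154.9, 273.2]), 0.7, array([ 0.5048, -0.303 ,  0.075 ]))]
scene marker [(array([133.9, 267.2]), 0.82, array([ 0.4507, -0.3185,  0.075 ]))]
```

>>> servo_tool:
  deltas: "0.65 0.003 -0.001 0.035 0 0 0;0.65 0 0 0.035 0 0 0;0.65 0 0 0.03 0 0 0;0.65 0 0 0.016 0 0 0;0.65 0 0 0.006 0 0 0;0.65 0 0 0 0 0 0;0 0 0 0 0 0 0;0 0 0 0 0 0 0;0 0 0 0 0 0 0;0 0 0 0 0 0 0;0 0 0 0 0 0 0"
  squeeze: 40

```text
time_s: 21.98
eef_pos: [0.5207, 0.1036, 0.1127]
ee_rot: [0.058, 0.998, 0.002, 0.001]
contact_force: [-0.0, 5.0, 0.2]
width: 0.0084
grip_force: 43.0
```

>>> servo_tool:
  deltas: "0 0 0.001 0 0 0 0;0 0.008 0.0005 0 0 0 0;0 0.012 0 0 0 0 0;0 0.012 0 0 0 0 0;0 0.012 0 0 0 0 0;0 0.010 0 0 0 0 0;0 0.006 0 0 0 0 0;0 0.003 0 0 0 0 0;0 0 0 0 0 0 0;0 0 0 0 0 0 0"

```text
time_s: 23.22
eef_pos: [0.457, 0.1112, 0.1127]
ee_rot: [0.057, 0.998, 0.001, 0.0]
contact_force: [1.3, 3.3, 7.9]
width: 0.0092
grip_force: 44.0
```

>>> servo_tool:
  deltas: "0 0.0012 0 0 0 0 0;0 0.0012 0 0 0 0 0;0 0 0 0 0 0 0;0 0 0 0 0 0 0"

```text
time_s: 23.72
eef_pos: [0.4561, 0.1113, 0.1127]
ee_rot: [0.057, 0.998, 0.001, 0.002]
contact_force: [4.5, 4.8, 3.4]
width: 0.0093
grip_force: 43.3
```

>>> servo_tool:
  deltas: "0 0.0015 0 0 0 0 0;0 0.0015 0 0 0 0 0;0 0 0 0 0 0 0;0 0 0 0 0 0 0"

```text
time_s: 24.22
eef_pos: [0.4561, 0.1113, 0.1127]
ee_rot: [0.058, 0.998, 0.001, 0.006]
contact_force: [14.7, 2.6, -3.9]
width: 0.0092
grip_force: 42.1
```

It's at the stop: 14.7 N with no further travel. Now I'll release and retreat.

>>> servo_tool:
  deltas: "0.65 0 0 0 0 0 0;0.65 0 0 0 0 0 0;0.65 0 0 0 0 0 0;0.65 0 0 0 0 0 0;0.65 0 0 -0.015 0 0 0;0.65 0 0 -0.04 0 0 0;0.65 0 0 -0.05 0 0 0;0.65 0 0 -0.03 0 0 0;0.65 0 0 0 0 0 0;0.65 0 0 0 0 0 0"

```text
time_s: 25.48
eef_pos: [0.4514, 0.1112, 0.2463]
ee_rot: [0.057, 0.998, -0.0, -0.0]
contact_force: [-0.4, 0.5, -0.5]
width: 0.0556
grip_force: 0.0
```

Run:
```python
from h import *
np.set_printoptions(precision=4,suppress=True)
S=r.sense();print(S['time_s'],S['eef_pos'],S['contact_force'],S['width'])
for n in ['wrist','side','scene']:
    s=snap(n,n+'7.png')
    for q,z in [('tray_pull',.138),('pin',.075)]:
        print(n,q,[(np.round(d['xy'],1),round(d['p'],2),atz(s,d['xy'],z)) for d in imaging.tip_of(q,n)])
a=cv2.imread('pics/scene0.png').astype(int)[215:325,110:225];b=cv2.imread('pics/scene7.png').astype(int)[215:325,110:225]
d=abs(a-b).max(2);ys,xs=np.where(d>40);print('diff px near stand',len(xs), (xs.min()+110,xs.max()+110,ys.min()+215,ys.max()+215) if len(xs) else '')
```

```text
25.475 [0.4514 0.1112 0.2463] [-0.4033  0.4646 -0.4947] 0.055601220720766106
wrist tray_pull [(array([253.7, 198.7]), 0.6, array([0.4588, 0.111 , 0.138 ]))]
wrist pin []
side tray_pull [(array([192.4, 189. ]), 0.59, array([0.4511, 0.1088, 0.138 ]))]
side pin [(array([348.7, 269.6]), 0.57, array([ 0.5665, -0.2998,  0.075 ])), (array([362.1, 250.6]), 0.57, array([ 0.6356, -0.2894,  0.075 ])), (array([307.9, 254.6]), 0.45, array([ 0.5357, -0.2071,  0.075 ]))]
scene tray_pull [(array([243.9, 166. ]), 0.95, array([0.4619, 0.0924, 0.138 ]))]
scene pin [(array([201.8, 296.1]), 0.73, array([ 0.6381, -0.2904,  0.075 ])), (array([175.1, 280.7]), 0.61, array([ 0.559 , -0.2923,  0.075 ])), (array([193.8, 256.5]), 0.51, array([ 0.5414, -0.2107,  0.075 ]))]
diff px near stand 160 (np.int64(168), np.int64(216), np.int64(220), np.int64(285))
```

Run:
```python
import cv2,numpy as np
for v,c in (('scene',(255,292,166,184)),('side',(248,276,338,358))):
  for k in '07':
    a=cv2.imread(f'pics/{v}{k}.png'); g=a[c[0]:c[1],c[2]:c[3]].max(2)
    ys,xs=np.where(g<45); print(v,k,'black',len(xs),xs.mean()+c[2],ys.min()+c[0],ys.max()+c[0])
    h=cv2.cvtColor(a,cv2.COLOR_BGR2HSV); m=cv2.inRange(h,(125,120,60),(160,255,255)); n,_,st,ce=cv2.connectedComponentsWithStats(m)
    print([(s[4],np.round(q,1)) for s,q in zip(st[1:],ce[1:]) if s[4]>20])
```

```text
scene 0 black 105 172.9142857142857 265 282
[(np.int32(158), array([192.6, 254. ])), (np.int32(172), array([203.8, 292.4]))]
scene 7 black 109 172.30275229357798 265 282
[(np.int32(128), array([192.3, 250.9])), (np.int32(24), array([194.5, 268.5])), (np.int32(153), array([203.6, 290.9]))]
side 0 black 72 348.2638888888889 256 270
[(np.int32(168), array([362.4, 245.7])), (np.int32(164), array([308.6, 252.7]))]
side 7 black 71 347.80281690140845 256 270
[(np.int32(169), array([362.3, 245.8])), (np.int32(168), array([308.6, 252.6]))]
```

The pin stands at its original height and the purple ones haven't moved, so I'm handing in.

```bash
python3 -c "
from workcell import close_job
print(close_job())"
```

```text
the job is handed in; nothing more can be done
None
```

The job is handed in (no verdict shown) at about 26 s: the latch let go at about 6.6 N measured, the pin is fully down in its own hole, the tray is out at its stop and released, and the arm is clear.

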